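# Draw the offcut tray from the slat cropper with the pull hook

### The arm

A 6-joint arm with a two-finger parallel gripper is mounted at the origin on a cart in front of the work surface, level with it; the furniture and walls round the work are solid. World frame = base frame: x ahead of the robot, y to its left, z up, the work surface at z = 0. Lengths are in m, angles in rad, forces in N, time in s.
With the tool pointing down it reaches from about 0.3 to 0.825 m from the base axis. Payload 5.4 kg.
Tool frame: the origin (TCP) lies at the very end of the fingers, on their centre line; the grasp point (between the pads) lies 19 mm behind it; z points along the fingers, x is the direction in which the jaws open and shut, and the axes are right-handed (so a half turn about z gives the same grasp; the last joint's range is limited). The gripper opens to 92 mm and grips with 3 to 60 N. Pads are 20 mm wide; open, the fingers measure 128 mm over their backs; the gripper's body (75 mm by 189 mm) begins 69 mm behind the grasp point.
Start: joints at [0.993, 0.158, 1.597, -0, 1.386, -0.21], TCP at [0.207, 0.537, 0.215] pointing down, gripper open.
Joint ranges: [-2.91, 2.91], [-0.94, 2.29], [0.18, 2.7], [-1.29, 4.43], [0.17, 2.64], [-3, 3]. Speed limits (rad/s): [2.57, 2.57, 3.14, 3.14, 3.14, 3.14].

### API

Orientations are given as a rotation vector (axis times angle).
In Python, from workcell import bot gives the robot as it stands. Calls block until the motion is done:
- bot.goto(position, orientation): joint-space move of the TCP to a pose.
- bot.line_to(position, rot=None, max_speed=0.15): straight line of the TCP; rot=None keeps the orientation; max_speed is the mean speed in m/s.
- bot.set_joints(angles): joint-space move.
- bot.set_gripper(opening, newtons=None): opening from 0.0 (shut) to 1.0 (fully open); newtons is the grip in N (None keeps the last); returns when the fingers have stopped.
- bot.hold(seconds).
- bot.inverse_kinematics(position, orientation): joint angles nearest the present ones, or None.
- bot.read_camera(name): name is "scene" or "top" or "wrist"; returns a dict with "pixels" (384x512x3 uint8, blue, green, red), "fx", "fy", "cx", "cy" (pixels), "R" (3x3) and "t" (3): a world point X has camera coordinates R X + t. Camera axes: x right, y down, z forward; pixel columns grow to the right and rows downward; lengths in m; the calibration is good to about 2 mm. A picture is of the moment at which its call begins. There is no depth.
A pose or a line that the arm cannot do raises bot.MotionError and nothing moves.
- bot.job_done(): hands the job in, once; it reports no verdict.
Readings, each from a call of its own:
- bot.current_clock(): time.
- bot.current_joints(): joint angles.
- bot.current_joint_vel(): joint speeds.
- bot.current_effort(): joint torques, N m.
- bot.current_ee_pos(): TCP position.
- bot.current_tool_rot(): TCP orientation.
- bot.current_contact_force(): force on the tool from outside, world axes, zero at the start.
- bot.current_ft_torque(): the same for the moment, N m.
- bot.current_opening(): opening from 0.0 (shut) to 1.0 (fully open).
Only numpy, scipy, OpenCV 4.12 (cv2) and the standard library are available. Lean on these libraries where they do the work, as an engineer would, in place of code of your own. Each camera call takes 0.05 s, during which the arm holds its last target.

### The job

The slat cropper's offcut tray has to come out for emptying: take the pull hook from its rest, catch the tray's wire loop with it and draw the tray out past its catch until you feel it come up firmly against its sprung stop, without wrenching it. Then unhook, leaving the tray drawn out, and lay the pull hook back in its rest the way it lay. The offcuts are sharp, so pull only with the hook and keep the gripper itself off the tray; leave the other things on the bench alone.

Things in the scene. Friction and masses are not known exactly. Their poses are not given: they have to be found in the camera images.
- pull_hook: hand tool lying level in its rest: wooden handle 96 long x 20 wide x 24 high, then a round dark steel shank 6 thick, its end bent down and back into an open hook. Origin: centre of the handle. Own x runs along handle and shank axis towards the hook, z up. 160 g, weight near x = 35. Grip the handle at its middle across the 20 mm flats, from above
- hook_tip (a point): end of the hook's point: on the tool at x = 146, y = 0, z = -20 (wire centre; rounded with radius 3, so it reaches back to x = 143)
- hook_rest: grey bent-plate rest fixed on the bench, 150 x 50, with two notched uprights: at x = -40 under the handle (notch floor z = 50, 31 wide, lips to z = 66) and x = +72 under the shank (floor z = 59, 15 wide and widening, lips to z = 75). Origin: on the bench under the handle's middle, own x towards the hook. A tool laid in it has its origin at 0, 0, z = 62 and its axes along the rest's
- cropper: grey machine for cutting blind slats, 216 long x 146 wide x 148 high, fixed; steel head and hand lever with black grip on top (not used). Origin: centre of its underside on the bench top. A straight tunnel along its own x guides the offcut tray with 2 mm clearance a side; mouth at x = -108, the tray comes out towards -x
- tray: open steel tray 170 long (x) x 100 wide x 44 high on the bench top, about 0.5 kg with its loose white offcuts, in the tunnel but for front and loop. Origin: centre of its underside, own x into the machine, front face at x = -85. At the start its origin is at x = -19 in the cropper's frame, held by a sprung catch that lets go at 6 to 12 N within 10 mm; then it slides with 1 to 5 N
- loop (a point): middle of the front bar of the tray's wire loop: dark steel wire 6 thick, lying level 38 above the bench top, straight along the tray's y for 40 mm, its axis 36 in front of the tray's front face. The opening behind the bar is 33 deep (x) and 50 wide (y), free above and below
- tape_measure: bystander: yellow and black tape measure 33 x 79 x 65, loose on the bench. Origin: centre of its underside
- chain_drive_1: bystander: small off-white round drive part 58 x 48 x 15 with a centre hole, loose on the bench. Origin: centre of its underside
- bracket_1: bystander: small white L-shaped bracket 35 x 48 x 57, loose on the bench. Origin: centre of its underside
- hook_centre (a point): centre of the hook's bend, on the tool at x = 150, y = 0, z = -10 (10 below the shank axis). The hook is a half circle of wire 6 thick, inner radius 7, in the tool's upright x-z plane, open towards -x; it reaches 13 ahead of, above and below this point
- mouth (a point): middle of the tunnel mouth's lower edge, on the cropper. Inside, out of sight and set differently each time, a sprung stop ends the tray's travel 80 to 115 mm from the start. It yields 1 mm per 2.5 N and is solid after 14 mm. Firmly against it means a steady pull of 12 to 20 N there, held for half a second; the hook must never load the tray with over 25 N
Things that resemble listed ones, but are neither listed nor needed, are in the scene too. Leave any brown look-alike of the hook_rest alone.

How it is judged:
By the outcome, as a careful person would: the job done as asked, in the order asked, and still so for the second after the job is handed in, with the robot touching nothing.
It also fails if it takes over 72 s, if anything falls off the work surface, if the arm or the gripper's body presses on something with over 40 N, if the wrist force passes 120 N, or if a joint passes its speed limit or range.

## Working session

There is one attempt and no reset: what is moved stays moved. The work goes in short steps, each a Python script; the robot and the scene stay as the last script left them, time stands still between calls to the robot, and variables do not carry over. Pictures are saved under pics/ and viewed, and the job is handed in when it is done.

```bash
ls; mkdir -p pics
python3 - <<'E'
from workcell import bot
import cv2,pickle
for n in ["scene","top","wrist"]:
    c=bot.read_camera(n); pickle.dump(c,open(f"pics/{n}0.pkl","wb")); cv2.imwrite(f"pics/{n}0.png",c["pixels"])
    print(n,c["fx"],c["cx"],c["cy"],c["R"].round(3).tolist(),c["t"])
print(bot.current_clock(),bot.current_contact_force(),bot.current_tool_rot())
E
```

```text
pics
scene 402.1203306938093 254.62022836126212 196.09876944277534 [[0.711, -0.703, 0.003], [-0.495, -0.504, -0.708], [0.499, 0.502, -0.706]] [-0.3869399   0.31473605  1.12863147]
top 351.91537441378154 257.0368829145729 187.20146638228186 [[0.007, -1.0, -0.018], [-0.995, -0.006, -0.097], [0.097, 0.018, -0.995]] [-0.01723931  0.53358388  1.2097331 ]
wrist 324.32370381541585 256.11692130953554 196.46988278197833 [[0.36, 0.933, -0.002], [0.891, -0.343, 0.299], [0.278, -0.11, -0.954]] [-0.57419342 -0.03468295  0.39245639]
0.15 [0.23120657 0.8071338  0.21466657] [ 2.58974064e+00  1.77747751e+00 -2.03828422e-03]
```

View pics/scene0.png

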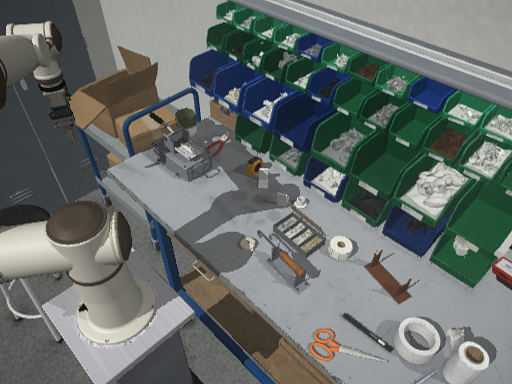

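View pics/top0.png

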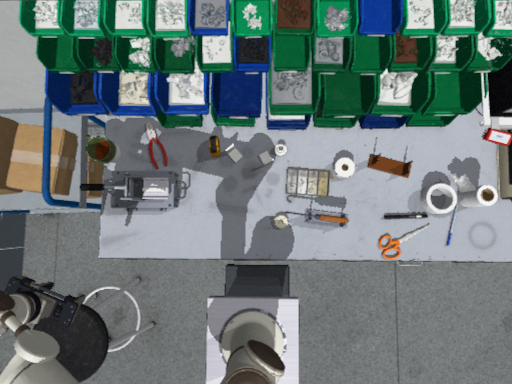

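View pics/wrist0.png

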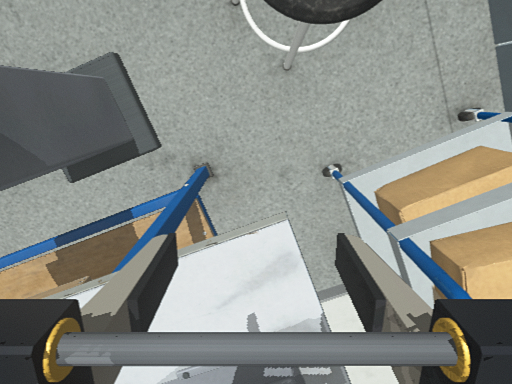

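The top view shows the pull hook in its rest around (327,219), with the hook end on the left. The cropper is around (145,190) with its mouth on the right side. I'll enlarge both.

Run:
```python
import cv2,numpy as np
t=cv2.imread("pics/top0.png"); s=cv2.imread("pics/scene0.png")
a=cv2.resize(t[195:240,265:365],None,fx=8,fy=8,interpolation=cv2.INTER_CUBIC)
b=cv2.resize(t[160:220,90:200],None,fx=7,fy=7,interpolation=cv2.INTER_CUBIC)
c=cv2.resize(s[110:190,145:245],None,fx=7,fy=7,interpolation=cv2.INTER_CUBIC)
d=cv2.resize(s[190:300,230:330],None,fx=5.4,fy=5.4,interpolation=cv2.INTER_CUBIC)
for n,i in zip("abcd",[a,b,c,d]): cv2.imwrite(f"pics/z_{n}.png",i)
```

```text
(no output)
```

View pics/z_a.png

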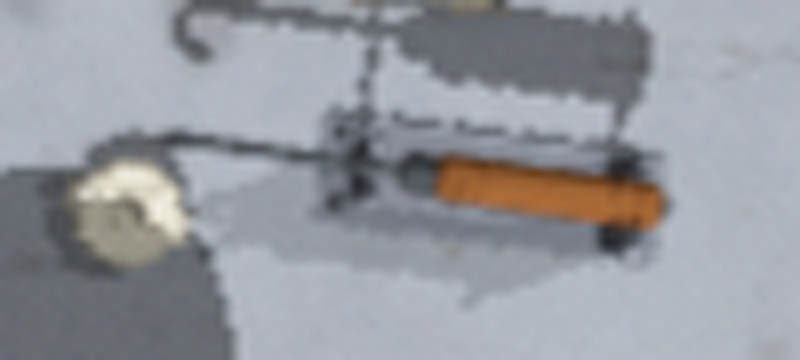

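View pics/z_b.png

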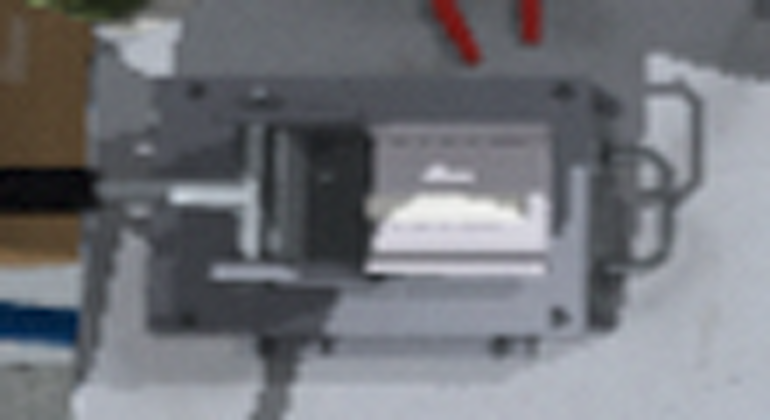

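View pics/z_c.png

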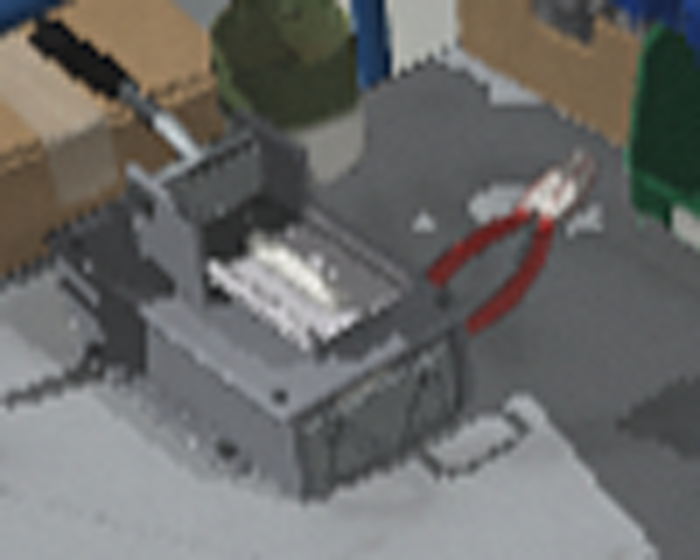

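View pics/z_d.png

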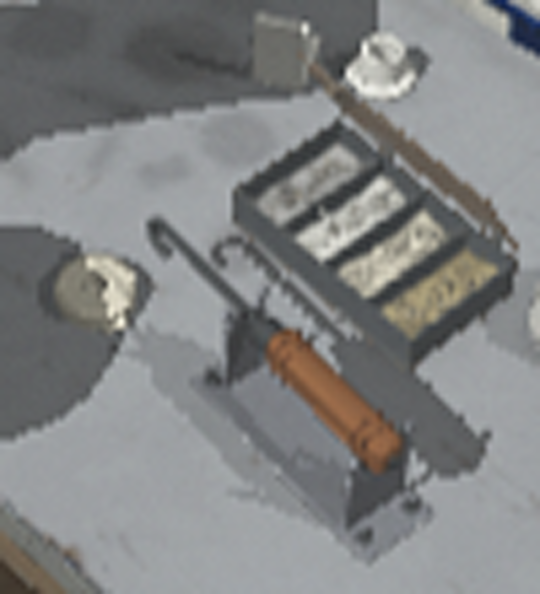

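```bash
cat > h.py <<'E'
import numpy as np,cv2,pickle
from scipy.spatial.transform import Rotation as Ro
def ray(c,u,v):
    R=np.array(c["R"]);t=np.array(c["t"])
    d=R.T@np.array([(u-c["cx"])/c["fx"],(v-c["cy"])/c["fy"],1]); return -R.T@t,d
def onz(c,u,v,z):
    o,d=ray(c,u,v); return o+d*(z-o[2])/d[2]
def proj(c,X):
    p=np.array(c["R"])@np.array(X)+np.array(c["t"]); return p[:2]/p[2]*[c["fx"],c["fy"]]+[c["cx"],c["cy"]]
def tri(*obs):
    A=np.zeros((3,3));b=np.zeros(3);L=[]
    for c,u,v in obs:
        o,d=ray(c,u,v);d/=np.linalg.norm(d);P=np.eye(3)-np.outer(d,d);A+=P;b+=P@o;L.append((o,P))
    x=np.linalg.solve(A,b); return x,[np.linalg.norm(P@(x-o)) for o,P in L]
def down(a): # tool z down, tool x at world angle a
    return Ro.from_matrix(np.array([[np.cos(a),np.sin(a),0],[np.sin(a),-np.cos(a),0],[0,0,-1]])).as_rotvec()
def orange(img,roi):
    h=cv2.cvtColor(img,cv2.COLOR_BGR2HSV);m=cv2.inRange(h,(5,120,60),(18,255,255));k=np.zeros_like(m);x0,y0,x1,y1=roi;k[y0:y1,x0:x1]=m[y0:y1,x0:x1];return k
E
python3 - <<'E'
from h import *
from workcell import bot
T=pickle.load(open("pics/top0.pkl","rb"));S=pickle.load(open("pics/scene0.pkl","rb"))
m=orange(T["pixels"],(300,200,360,240)); r=cv2.minAreaRect(cv2.findNonZero(m)); print("top handle",r)
P=[onz(T,*q,0.068) for q in cv2.boxPoints(r)]; print(np.round(P,4).tolist())
m2=orange(S["pixels"],(265,240,320,290)); r2=cv2.minAreaRect(cv2.findNonZero(m2));
print("scene",r2); print("tri",tri((T,*r[0]),(S,*r2[0])))
# loop bar, top view at z=.038 ; cropper right top corners z=.148
for n,u,v,z in [("barmid",90+665/7,160+213/7,.038),("bar a",90+667/7,160+172/7,.038),("bar b",90+664/7,160+252/7,.038),
  ("c1 far-right",90+612/7,160+98/7,.148),("c2 near-right",90+618/7,160+328/7,.148),("c3 near left",90+150/7,160+330/7,.148),("c4 far left",90+160/7,160+78/7,.148),
  ("hook end",265+165/8,195+138/8,.062),("shank at rest",265+375/8,195+162/8,.062)]:
    print(n,onz(T,u,v,z).round(4))
E
```

```text
top handle ((333.3602600097656, 218.54803466796875), (27.42397117614746, 5.352630138397217), 7.594643592834473)
[[0.4224, -0.2243, 0.068], [0.4402, -0.2268, 0.068], [0.4287, -0.3174, 0.068], [0.411, -0.3148, 0.068]]
scene ((291.2500305175781, 263.2500305175781), (30.405588150024414, 7.0710673332214355), 45.0)
tri (array([ 0.425193  , -0.27065753,  0.06723618]), [np.float64(0.0005452865300680981), np.float64(0.000545286530068024)])
barmid [0.5198 0.237  0.038 ]
bar a [0.5403 0.2366 0.038 ]
bar b [0.5003 0.237  0.038 ]
c1 far-right [0.5626 0.2379 0.148 ]
c2 near-right [0.4581 0.2322 0.148 ]
c3 near left [0.4558 0.4447 0.148 ]
c4 far left [0.5708 0.4456 0.148 ]
hook end [ 0.4457 -0.1117  0.062 ]
shank at rest [ 0.4362 -0.2     0.062 ]
```

Run:
```python
from h import *
from workcell import bot
W=pickle.load(open("pics/wrist0.pkl","rb"))
Rt=Ro.from_rotvec(bot.current_tool_rot()).as_matrix();p=np.array(bot.current_ee_pos())
C=-W["R"].T@W["t"]; print("cam in tool",Rt.T@(C-p),"axes",(Rt.T@W["R"].T).round(3).tolist())
yaw=np.deg2rad(82.7)
for a in (yaw-np.pi/2,yaw+np.pi/2):
  for X in ([.425,-.271,.2],[.425,-.271,.043],[.51,.1,.1],[.51,-.03,.03],[.4,.1,.25],[.51,.1,.25]):
    q=bot.inverse_kinematics(X,down(a)); print(round(a,2),X,None if q is None else np.round(q,2))
```

```text
cam in tool [ 0.00031439 -0.0838533  -0.16974478] axes [[1.0, -0.0, -0.001], [0.0, 0.954, 0.299], [0.001, -0.299, 0.954]]
-0.13 [0.425, -0.271, 0.2] [-0.81 -0.02  1.81 -0.    1.35 -0.68]
-0.13 [0.425, -0.271, 0.043] [-0.81  0.19  1.93 -0.    1.02 -0.68]
-0.13 [0.51, 0.1, 0.1] [-0.04  0.14  1.86 -0.    1.14  0.09]
-0.13 [0.51, -0.03, 0.03] [-0.3   0.23  1.92 -0.    1.   -0.17]
-0.13 [0.4, 0.1, 0.25] [-0.05 -0.31  1.97 -0.    1.48  0.08]
-0.13 [0.51, 0.1, 0.25] [-0.04 -0.01  1.7  -0.    1.45  0.09]
3.01 [0.425, -0.271, 0.2] [-0.81 -0.02  1.81  0.    1.35  2.46]
3.01 [0.425, -0.271, 0.043] [-0.81  0.19  1.93  0.    1.02  2.46]
3.01 [0.51, 0.1, 0.1] None
3.01 [0.51, -0.03, 0.03] [-0.3   0.23  1.92  0.    1.    2.97]
3.01 [0.4, 0.1, 0.25] None
3.01 [0.51, 0.1, 0.25] None
```

Run:
```python
from h import *
from workcell import bot
bot.goto([.52,.12,.24],down(0.0)); print(bot.current_clock(),bot.current_ee_pos())
c=bot.read_camera("wrist");pickle.dump(c,open("pics/wl.pkl","wb"));cv2.imwrite("pics/wl.png",c["pixels"])
print(proj(c,[.52,.237,.038]))
bot.goto([.425,-.271,.2],down(np.deg2rad(-7.3))); print(bot.current_clock(),bot.current_ee_pos())
c=bot.read_camera("wrist");pickle.dump(c,open("pics/wh.pkl","wb"));cv2.imwrite("pics/wh.png",c["pixels"])
print(proj(c,[.425,-.271,.074]))
```

```text
2.0417 [0.51977052 0.12082897 0.23996209]
[255.37052435  63.99441959]
3.5917 [ 0.42553853 -0.27029802  0.20013685]
[254.33738018 189.42033897]
```

View pics/wl.png

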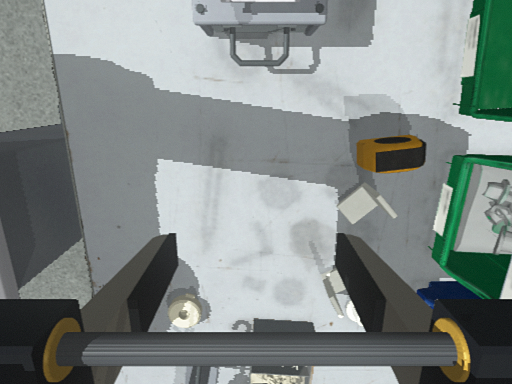

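View pics/wh.png

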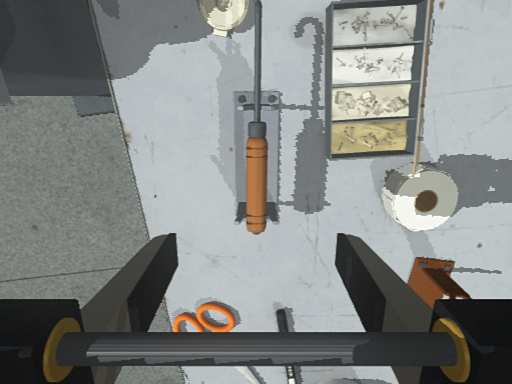

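The wrist views are clear. In wl, the loop's front bar is at about (260,63), with its shadow to the right. In wh, the handle runs from (256,122) to (256,233) in the grey rest, and the brown look-alike at (430,285) is excluded.

Run:
```python
from h import *
L=pickle.load(open("pics/wl.pkl","rb"));H=pickle.load(open("pics/wh.pkl","rb"));T=pickle.load(open("pics/top0.pkl","rb"))
m=orange(H["pixels"],(235,100,280,245)); pts=cv2.findNonZero(m)[:,0,:]
for v in (140,150,160,175,190,205,220,230):
    x=pts[pts[:,1]==v,0]; g=[onz(H,x.min()-.5,v,.066),onz(H,x.max()+.5,v,.066)]
    print(v,x.min(),x.max(),np.mean(g,0).round(4),"w",(g[1][0]-g[0][0]).round(4))
print("ends",pts[:,1].min(),pts[:,1].max(),onz(H,256,pts[:,1].max()+.5,.062),onz(H,257,pts[:,1].min()-.5,.074),onz(H,257,121.5,.072))
cv2.imwrite("pics/za2.png",cv2.resize(L["pixels"][0:85,180:340],None,fx=5,fy=5,interpolation=cv2.INTER_CUBIC))
cv2.imwrite("pics/zb2.png",cv2.resize(H["pixels"][0:150,180:340],None,fx=4,fy=4,interpolation=cv2.INTER_CUBIC))
```

```text
140 248 265 [ 0.4328 -0.226   0.066 ] w 0.0166
150 247 266 [ 0.4316 -0.2353  0.066 ] w 0.0187
160 247 265 [ 0.4299 -0.2447  0.066 ] w 0.0179
175 247 265 [ 0.4281 -0.2592  0.066 ] w 0.0181
190 247 265 [ 0.4262 -0.2741  0.066 ] w 0.0184
205 247 265 [ 0.4242 -0.2894  0.066 ] w 0.0187
220 247 264 [ 0.4217 -0.3052  0.066 ] w 0.018
230 249 263 [ 0.4209 -0.316   0.066 ] w 0.0151
ends 137 232 [ 0.42028203 -0.32052524  0.062     ] [ 0.43376094 -0.22190759  0.074     ] [ 0.43541122 -0.20891287  0.072     ]
```

View pics/za2.png

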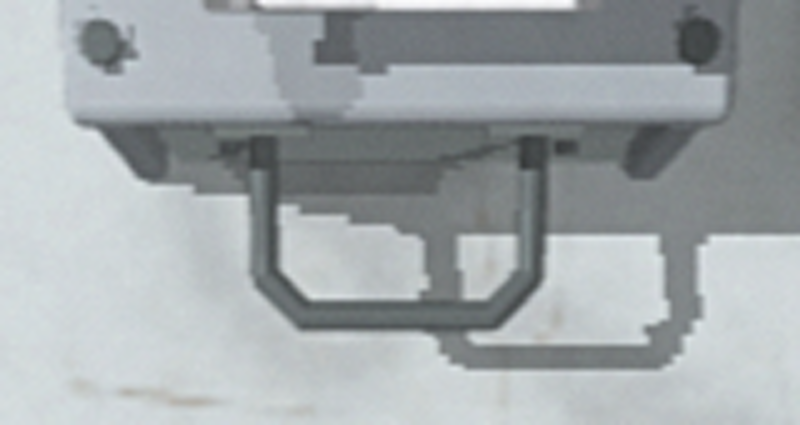

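View pics/zb2.png

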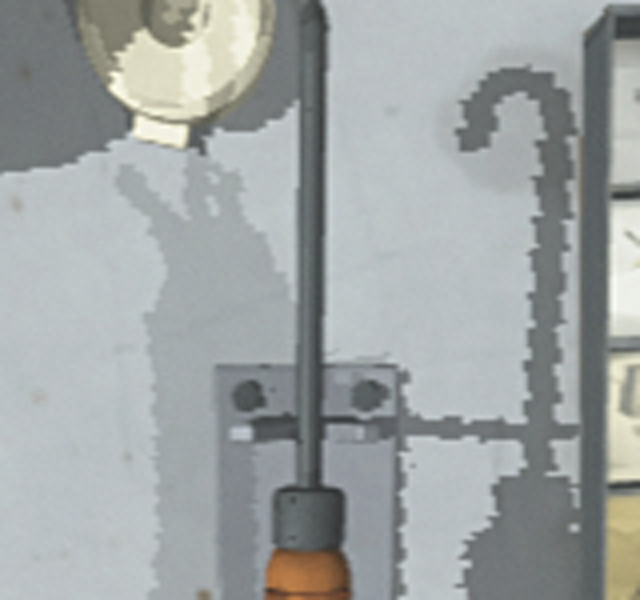

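Run:
```python
from h import *
L=pickle.load(open("pics/wl.pkl","rb"));H=pickle.load(open("pics/wh.pkl","rb"));T=pickle.load(open("pics/top0.pkl","rb"))
f=lambda u,v,z:onz(L,180+u/5-.4,v/5-.4,z).round(4)
a,b=f(305,315,.038),f(495,315,.038);print("bar",a,b,(a+b)/2,"legs",f(263,240,.038),f(533,240,.038))
print("leg at front",f(263,150,.038),f(533,150,.038))
print("tri bar",tri((L,180+400/5-.4,63-.4),(T,90+665/7-.4,160+213/7-.4)))
print("cropper top edge corners",f(75,115,.1),f(728,115,.1), "base corners",f(152,182,.0),f(640,178,.0))
g=lambda u,v,z:onz(H,180+u/4-.4,v/4-.4,z)
p,q=g(312.5,50,.064),g(310.5,470,.064);d=p-q;print("shank",p,q,np.rad2deg(np.arctan2(d[1],d[0])))
print("upright",g(255,430,.075),g(365,430,.075),"fit handle yaw",np.rad2deg(np.arctan2(.3052-.2353,.4316-.4217)))
```

```text
bar [0.5043 0.2384 0.038 ] [0.5447 0.2384 0.038 ] [0.5245 0.2384 0.038 ] legs [0.4957 0.253  0.038 ] [0.5524 0.253  0.038 ]
leg at front [0.496 0.27  0.038] [0.5519 0.2701 0.038 ]
tri bar (array([0.52332557, 0.23999879, 0.02785343]), [np.float64(0.0014635720099368736), np.float64(0.0014635720099366338)])
cropper top edge corners [0.468  0.2647 0.1   ] [0.58   0.2648 0.1   ] base corners [0.4679 0.27   0.    ] [0.5797 0.2709 0.    ]
shank [ 0.44722369 -0.12059079  0.064     ] [ 0.43605919 -0.20563463  0.064     ] 82.52101151712047
upright [ 0.4250989 -0.1949193  0.075    ] [ 0.44903735 -0.19796815  0.075     ] fit handle yaw 81.93876273228986
```

```bash
cat >> h.py <<'E'
YR=np.deg2rad(82.4); AR=YR-np.pi/2; CR=np.array([.427,-.271])
E
python3 - <<'E'
from h import *
from workcell import bot
bot.set_gripper(.5,newtons=50)
bot.goto([*CR,.12],down(AR)); 
print(bot.current_contact_force())
bot.line_to([*CR,.043],max_speed=.08); print(bot.current_ee_pos(),bot.current_contact_force())
bot.set_gripper(0,newtons=50); print(bot.current_opening()*92,bot.current_contact_force())
bot.line_to([*CR,.15],max_speed=.08); bot.hold(.2); print(bot.current_clock(),bot.current_contact_force(),bot.current_ft_torque())
for n in ["scene","wrist","top"]:
    c=bot.read_camera(n);pickle.dump(c,open(f"pics/{n}1.pkl","wb"));cv2.imwrite(f"pics/{n}1.png",c["pixels"])
    print(n,[proj(c,[*(CR+np.array([np.cos(YR),np.sin(YR)])*x),.169+z]).round(1).tolist() for x,z in((0,0),(150,-10),(150,0))for x,z in((x/1000,z/1000),)])
E
python3 -c "
import cv2
s=cv2.imread('pics/scene1.png');cv2.imwrite('pics/s1z.png',cv2.resize(s[160:290,220:350],None,fx=4.5,fy=4.5,interpolation=cv2.INTER_CUBIC))"
```

```text
[ 0.08077785 -0.41087284  1.09205273]
[ 0.42740316 -0.27141289  0.04358354] [-0.12756804  0.39272181 -0.36068506]
19.472448367984498 [-0.6142222   0.12103527  0.40834171]
8.175 [-0.12996326  0.26607803 -2.47357822] [-0.10274597  0.10004077  0.02946808]
scene [[294.5, 240.7], [260.6, 210.7], [260.6, 208.4]]
wrist [[254.1, 265.8], [253.4, -69.9], [253.2, -82.6]]
top [[339.9, 217.8], [291.0, 211.1], [291.3, 211.0]]
```

View pics/s1z.png

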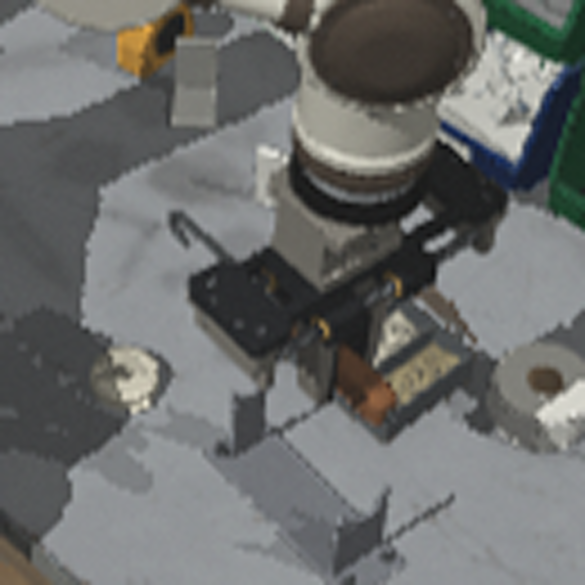

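View pics/wrist1.png

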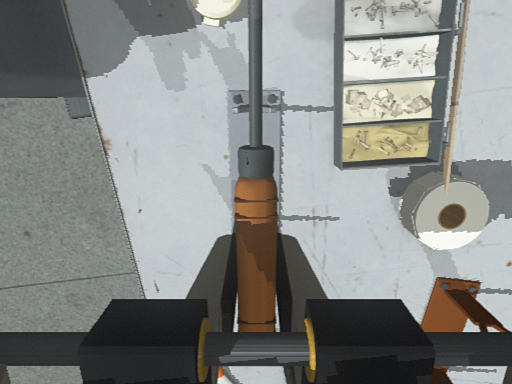

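Run:
```python
from h import *
from workcell import bot
bot.goto([.5235,.06,.13],down(0)); 
bot.line_to([.5235,.102,.065],max_speed=.08); bot.hold(.2)
print(bot.current_clock(),bot.current_ee_pos(),bot.current_contact_force())
for n in ["scene","top"]:
    c=bot.read_camera(n);pickle.dump(c,open(f"pics/{n}2.pkl","wb"))
    P=[proj(c,X) for X in ([.5235,.252,.074],[.5235,.265,.074],[.5235,.238,.038])];print(n,np.round(P,1).tolist())
    u,v=P[0].astype(int); cv2.imwrite(f"pics/{n}2.png",cv2.resize(c["pixels"][v-35:v+35,u-45:u+45],None,fx=8,fy=8,interpolation=cv2.INTER_CUBIC));print(u-45,v-35)
```

```text
10.9417 [0.52389842 0.10179125 0.06547942] [ 0.06475958 -0.4563683  -1.48718877]
scene [[202.1, 162.1], [199.8, 160.5], [205.4, 171.4]]
157 127
top [[178.3, 188.4], [174.4, 188.4], [184.7, 189.4]]
133 153
```

View pics/scene2.png

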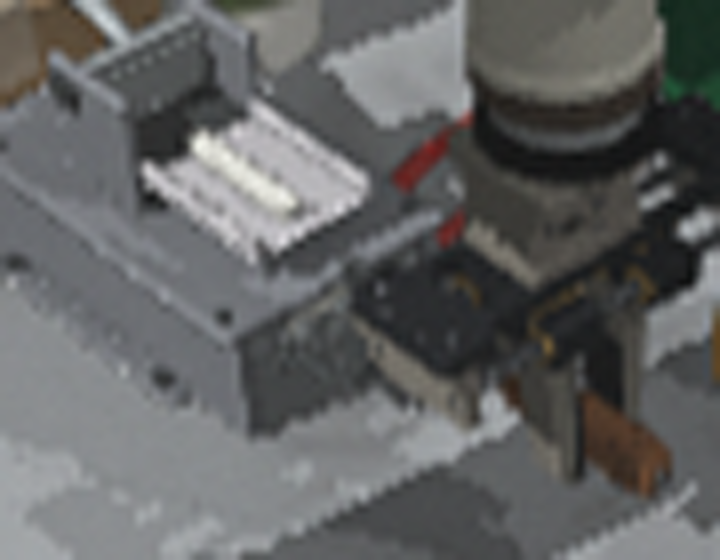

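View pics/top2.png

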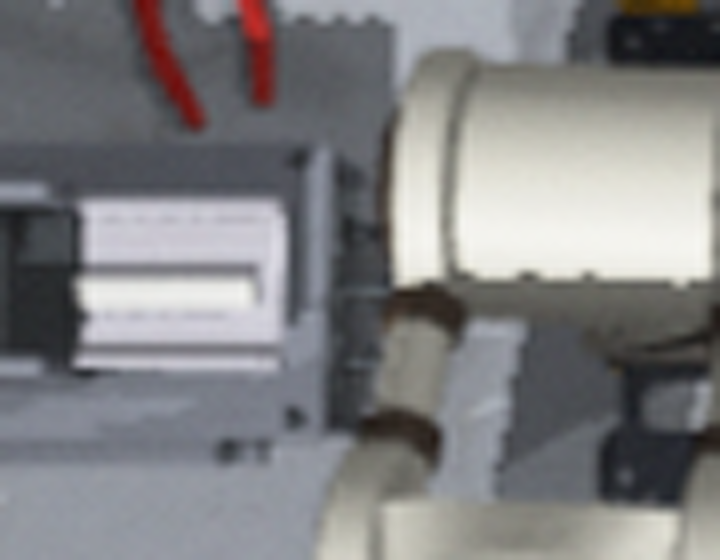

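The arm hides the hook in both fixed views, so I'll lower it by feel in small steps with a force guard.

Run:
```python
from h import *
from workcell import bot
f0=np.array(bot.current_contact_force())
for z in (.056,.050,.045,.040,.035,.0295):
    bot.line_to([.5235,.102,z],max_speed=.04); f=np.array(bot.current_contact_force())-f0
    print(z,bot.current_ee_pos().round(4),f.round(2),round(bot.current_clock(),2))
    if np.linalg.norm(f)>3: print("STOP");break
c=bot.read_camera("wrist");pickle.dump(c,open("pics/w3.pkl","wb"));cv2.imwrite("pics/w3.png",c["pixels"])
```

```text
0.056 [0.523  0.102  0.0554] [0.03 0.61 0.86] 11.42
0.05 [0.5232 0.102  0.0496] [-0.68  0.08 -1.23] 11.72
0.045 [0.5232 0.102  0.0446] [ 0.92  1.06 -0.73] 11.99
0.04 [0.5232 0.102  0.0396] [-1.16  0.07 -1.41] 12.27
0.035 [0.5231 0.102  0.0346] [ 0.73  0.42 -1.44] 12.54
0.0295 [0.5231 0.102  0.0291] [-1.02  0.7  -1.68] 12.82
```

View pics/w3.png

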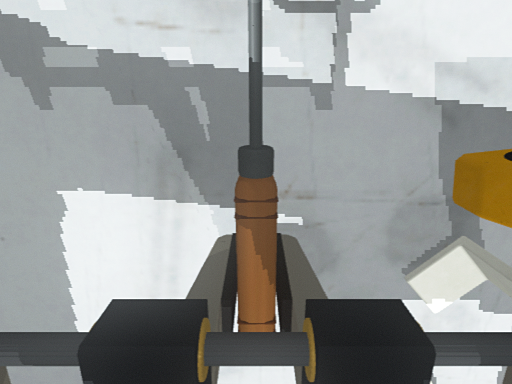

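```bash
cat >> h.py <<'E'
def F(bot,n=5):
    a=[]
    for _ in range(n):
        a.append(bot.current_contact_force()); bot.hold(.02)
    return np.mean(a,0)
E
python3 - <<'E'
from h import *
from workcell import bot
f0=F(bot,8); print("base",f0,bot.current_clock()); np.save("f0.npy",f0)
y=.102
for dy in [6,5]+[2]*12:
    y-=dy/1000; bot.line_to([.5235,y,.0295],max_speed=.03)
    f=F(bot,3)-f0; print(round(y,4),bot.current_ee_pos()[1:].round(4),f.round(2),round(bot.current_clock(),2))
    if abs(f[1])>15 or abs(f[2])>8: print("STOP");break
E
```

```text
base [ 0.06318056  0.0603716  -1.5084813 ] 13.0083
0.096 [0.0958 0.0295] [-0.37 -0.54  0.09] 13.41
0.091 [0.0909 0.0295] [-0.36 -0.37  0.11] 13.78
0.089 [0.089  0.0295] [0.04 0.07 0.04] 14.07
0.087 [0.087  0.0295] [-0.09 -0.35 -0.15] 14.38
0.085 [0.0849 0.0295] [ 0.2  -0.35 -0.07] 14.68
0.083 [0.0832 0.0295] [ 0.39  1.93 -0.49] 14.97
0.081 [0.082  0.0293] [ 0.48  5.03 -0.84] 15.28
0.079 [0.0805 0.0292] [-0.25  7.16 -1.02] 15.57
0.077 [0.0786 0.0292] [-0.07  7.69 -0.59] 15.88
0.075 [0.0756 0.0294] [-0.05  4.58 -0.36] 16.18
0.073 [0.0724 0.0296] [-0.17  0.31 -0.6 ] 16.48
0.071 [0.0707 0.0295] [ 0.28  0.22 -0.  ] 16.77
0.069 [0.069  0.0295] [-0.02  0.67 -0.59] 17.07
0.067 [0.0672 0.0294] [-0.14  2.98 -0.34] 17.38
```

Run:
```python
from h import *
T=pickle.load(open("pics/top0.pkl","rb"));W=pickle.load(open("pics/wh.pkl","rb"));L=pickle.load(open("pics/wl.pkl","rb"))
for n,c,u,v in (("top",T,287,197),("top",T,287,168),("top chain",T,281,222),("wh",W,327,158),("wh",W,330,2),("wl",L,252,318),("wl",L,314,320)):
  print(n,onz(c,u,v,.0).round(3),onz(c,u,v,.03).round(3))
cv2.imwrite("pics/zbx.png",cv2.resize(T["pixels"][140:230,250:350],None,fx=6,fy=6,interpolation=cv2.INTER_CUBIC))
```

```text
top [ 0.502 -0.121  0.   ] [ 0.5   -0.118  0.03 ]
top [ 0.606 -0.121  0.   ] [ 0.602 -0.119  0.03 ]
top chain [ 0.413 -0.099  0.   ] [ 0.413 -0.098  0.03 ]
wh [ 0.51  -0.265  0.   ] [ 0.504 -0.259  0.03 ]
wh [ 0.523 -0.107  0.   ] [ 0.516 -0.114  0.03 ]
wl [ 0.515 -0.114 -0.   ] [ 0.515 -0.091  0.03 ]
wl [ 0.608 -0.117  0.   ] [ 0.602 -0.094  0.03 ]
```

View pics/zbx.png

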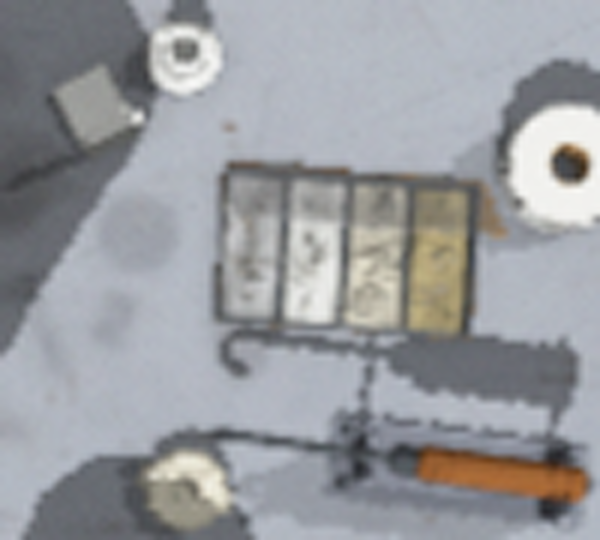

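Run:
```python
from h import *
from workcell import bot
f0=np.load("f0.npy"); y=.067
def step(dy,sp):
    global y
    y-=dy; bot.line_to([.5235,y,.0295],max_speed=sp); f=F(bot,3)-f0
    print(round(y,4),bot.current_ee_pos().round(4),f.round(2),round(bot.current_clock(),2)); return f[1]
for _ in range(9):
    if step(.006,.03)>8: print("early");break
else:
    for _ in range(28):
        if step(.002,.025)>8: print("stop?");break
print(y)
```

```text
0.061 [0.5235 0.0607 0.0295] [-0.27  1.6   0.13] 17.77
0.055 [0.5235 0.0547 0.0295] [-0.18  2.43  0.16] 18.18
0.049 [0.5236 0.0487 0.0296] [-0.4   1.38  0.13] 18.57
0.043 [0.5235 0.0427 0.0296] [-0.08  1.59 -0.03] 18.98
0.037 [0.5235 0.0367 0.0295] [0.02 1.29 0.23] 19.38
0.031 [0.5236 0.0307 0.0296] [-0.46  1.52 -0.08] 19.77
0.025 [0.5236 0.0247 0.0295] [-0.14  2.04 -0.48] 20.18
0.019 [0.5235 0.0187 0.0295] [-0.21  1.43  0.29] 20.57
0.013 [0.5235 0.0127 0.0295] [-0.52  2.14 -0.18] 20.98
0.011 [0.5235 0.011  0.0295] [-0.31  2.88 -0.61] 21.27
0.009 [0.5235 0.0089 0.0295] [-0.19  2.93 -0.46] 21.57
0.007 [0.5235 0.0069 0.0295] [-0.57  2.81 -0.39] 21.88
0.005 [0.5235 0.0048 0.0295] [-0.26  3.16 -0.18] 22.18
0.003 [0.5235 0.0028 0.0295] [ 0.03  3.57 -0.37] 22.48
0.001 [0.5235 0.0008 0.0295] [-0.32  3.31 -0.64] 22.77
-0.001 [ 0.5235 -0.0012  0.0295] [-0.5   3.06 -0.12] 23.07
-0.003 [ 0.5235 -0.0032  0.0295] [-0.65  2.36 -0.31] 23.38
-0.005 [ 0.5235 -0.0052  0.0295] [-0.22  2.47  0.16] 23.68
-0.007 [ 0.5235 -0.0072  0.0295] [-0.47  2.3   0.06] 23.98
-0.009 [ 0.5235 -0.0092  0.0295] [-0.5   2.56 -0.15] 24.27
-0.011 [ 0.5235 -0.0112  0.0295] [-0.52  2.98 -0.19] 24.57
-0.013 [ 0.5235 -0.0132  0.0295] [0.15 2.39 0.12] 24.88
-0.015 [ 0.5235 -0.0152  0.0295] [-0.14  3.34  0.1 ] 25.18
-0.017 [ 0.5235 -0.0172  0.0295] [-0.12  2.53 -0.24] 25.48
-0.019 [ 0.5235 -0.0192  0.0295] [-0.2   3.07 -0.22] 25.77
-0.021 [ 0.5235 -0.0212  0.0295] [-0.16  2.89 -0.27] 26.07
-0.023 [ 0.5235 -0.0232  0.0295] [-0.06  2.64 -0.58] 26.38
-0.025 [ 0.5235 -0.0252  0.0295] [-0.56  2.77 -0.55] 26.68
-0.027 [ 0.5235 -0.0272  0.0295] [-0.6   3.14 -0.11] 26.98
-0.029 [ 0.5235 -0.0292  0.0295] [-0.17  2.68  0.13] 27.27
-0.031 [ 0.5235 -0.0312  0.0295] [ 0.14  3.07 -0.3 ] 27.57
-0.033 [ 0.5234 -0.0328  0.0294] [0.23 4.92 0.28] 27.88
-0.035 [ 0.5233 -0.0342  0.0293] [ 0.01  6.56 -0.99] 28.18
-0.037 [ 0.523  -0.0355  0.0291] [ 0.26  9.88 -0.72] 28.48
stop?
-0.037
```

Firm resistance starts at about -0.032, 115 mm of travel, which is inside the 80 to 115 mm stop window. I'll step up to about 16 N and hold.

Run:
```python
from h import *
from workcell import bot
f0=np.load("f0.npy"); y=-.037
for _ in range(8):
    y-=.001; bot.line_to([.5235,y,.0295],max_speed=.02); f=F(bot,6)-f0
    print(round(y,4),bot.current_ee_pos().round(4),f.round(2),round(bot.current_clock(),2))
    if f[1]>15.3: break
for _ in range(4):
    f=F(bot,12)-f0; print("hold",bot.current_ee_pos()[1].round(4),f.round(2),round(bot.current_clock(),2))
```

```text
-0.038 [ 0.5228 -0.0359  0.0289] [ 0.64 11.57 -1.04] 28.82
-0.039 [ 0.5227 -0.0365  0.0288] [ 0.77 12.62 -1.13] 29.18
-0.04 [ 0.5225 -0.0371  0.0287] [ 0.68 14.4  -1.42] 29.52
-0.041 [ 0.5224 -0.0377  0.0286] [ 0.67 15.69 -1.17] 29.88
hold -0.0377 [ 0.62 15.69 -1.08] 30.07
hold -0.0377 [ 0.67 15.64 -1.24] 30.27
hold -0.0377 [ 0.59 15.36 -1.48] 30.48
hold -0.0377 [ 0.77 15.62 -1.55] 30.68
```

Run:
```python
from h import *
from workcell import bot
f0=np.load("f0.npy")
for y in (-.036,-.031,-.026,-.020,-.014):
    bot.line_to([.5235,y,.0295],max_speed=.03); f=F(bot,3)-f0; print(y,bot.current_ee_pos().round(4),f.round(2))
    if f[1]<-3: print("STOP");break
for z in (.036,.042,.050,.060,.075):
    bot.line_to([.5235,y,z],max_speed=.04); f=F(bot,2)-f0; print(z,f.round(2))
    if f[2]<-3: print("STOP");break
print(bot.current_clock())
```

```text
-0.036 [ 0.5231 -0.0348  0.0292] [ 0.35  8.11 -0.57]
-0.031 [ 0.5239 -0.0316  0.0298] [-0.59 -0.36 -0.33]
-0.026 [ 0.5235 -0.026   0.0295] [ 0.18 -0.01 -0.52]
-0.02 [ 0.5235 -0.0199  0.0295] [-0.21 -0.13 -0.09]
-0.014 [ 0.5235 -0.0139  0.0295] [ 0.41 -0.47  0.39]
0.036 [-0.72 -0.53 -0.41]
0.042 [0.21 0.17 0.53]
0.05 [-0.2  -0.26  0.11]
0.06 [-0.34  0.15  0.02]
0.075 [-0.44 -0.33  0.03]
34.6333
```

Run:
```python
from h import *
from workcell import bot
bot.line_to([.5235,-.03,.16],max_speed=.12)
bot.goto([*CR,.15],down(AR)); bot.hold(.3); print(bot.current_ee_pos(),bot.current_contact_force(),bot.current_clock())
o=[]
for n in ["scene","wrist"]:
    c=bot.read_camera(n);pickle.dump(c,open(f"pics/{n}4.pkl","wb"));p=pickle.load(open(f"pics/{n}1.pkl","rb"))
    y0,y1,x0,x1=(160,290,220,350) if n=="scene" else (0,340,190,330)
    k=3 if n=="scene" else 1.7
    cv2.imwrite(f"pics/cmp_{n}.png",cv2.resize(np.hstack([p["pixels"][y0:y1,x0:x1],c["pixels"][y0:y1,x0:x1]]),None,fx=k,fy=k,interpolation=cv2.INTER_CUBIC))
    if n=="scene": cv2.imwrite("pics/tray4.png",cv2.resize(c["pixels"][110:200,140:260],None,fx=5,fy=5,interpolation=cv2.INTER_CUBIC))
```

```text
[ 0.42747604 -0.27028923  0.15000982] [-0.04393652 -0.01633001 -1.62139747] 36.8167
```

View pics/cmp_scene.png

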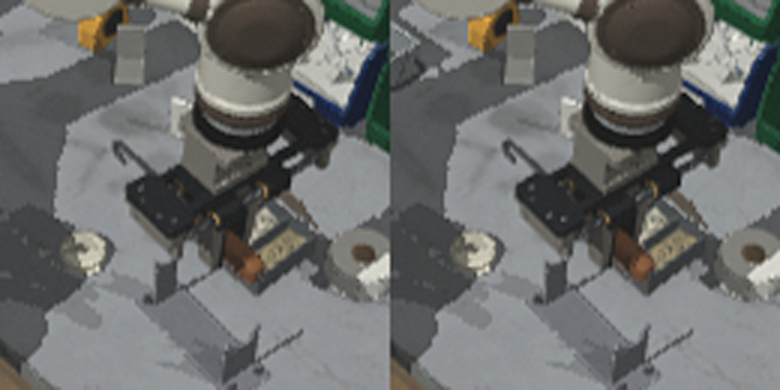

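View pics/cmp_wrist.png

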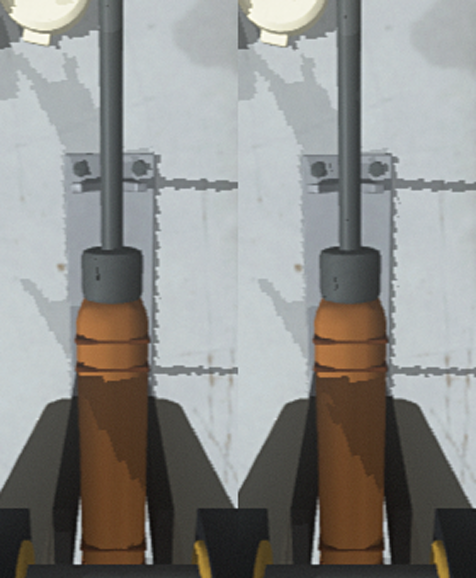

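View pics/tray4.png

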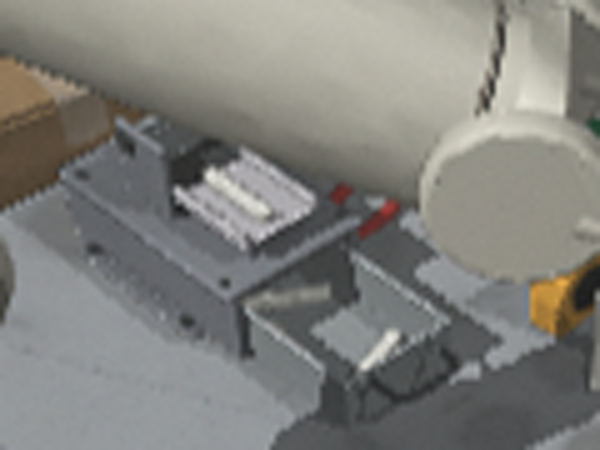

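The tool sits in the hand exactly as it did after the first lift, and the tray stands drawn out. Now I'll lay the tool down.

Run:
```python
from h import *
from workcell import bot
f0=F(bot,5)
for z in (.075,.055,.048,.045,.0436,.0430,.0424):
    bot.line_to([*CR,z],max_speed=.06); f=F(bot,3)-f0; print(z,bot.current_ee_pos().round(4),f.round(2))
    if f[2]>2: break
bot.set_gripper(.45,newtons=20); print(bot.current_opening()*92)
bot.line_to([*CR,.15],max_speed=.1)
bot.goto([.425,-.271,.2],down(np.deg2rad(-7.3)))
print(bot.current_contact_force(),bot.current_clock())
c=bot.read_camera("wrist");pickle.dump(c,open("pics/wh5.pkl","wb"));p=pickle.load(open("pics/wh.pkl","rb"))
cv2.imwrite("pics/cmp5.png",cv2.resize(np.hstack([p["pixels"][0:245,180:340],c["pixels"][0:245,180:340]]),None,fx=2.4,fy=2.4,interpolation=cv2.INTER_CUBIC))
for q in(p,c): print(cv2.minAreaRect(cv2.findNonZero(orange(q["pixels"],(235,100,280,245)))))
s=bot.read_camera("scene");cv2.imwrite("pics/s5.png",cv2.resize(s["pixels"][190:300,230:330],None,fx=5.4,fy=5.4,interpolation=cv2.INTER_CUBIC))
```

```text
0.075 [ 0.4273 -0.2713  0.0755] [-0.1  -0.41  0.29]
0.055 [ 0.427  -0.271   0.0548] [-0.74 -0.47  0.48]
0.048 [ 0.4269 -0.2709  0.0478] [-0.25 -0.28  0.56]
0.045 [ 0.427 -0.271  0.045] [-0.58  0.04  0.3 ]
0.0436 [ 0.427  -0.271   0.0435] [-0.22  0.28  0.24]
0.043 [ 0.4271 -0.2711  0.0432] [-0.11  0.57  3.05]
41.209096885564634
[ 0.60879605  1.30211492 -1.0624825 ] 42.2333
((256.5, 184.5), (95.0, 19.0), 90.0)
((257.0, 182.5), (95.0, 20.0), 90.0)
```

View pics/cmp5.png

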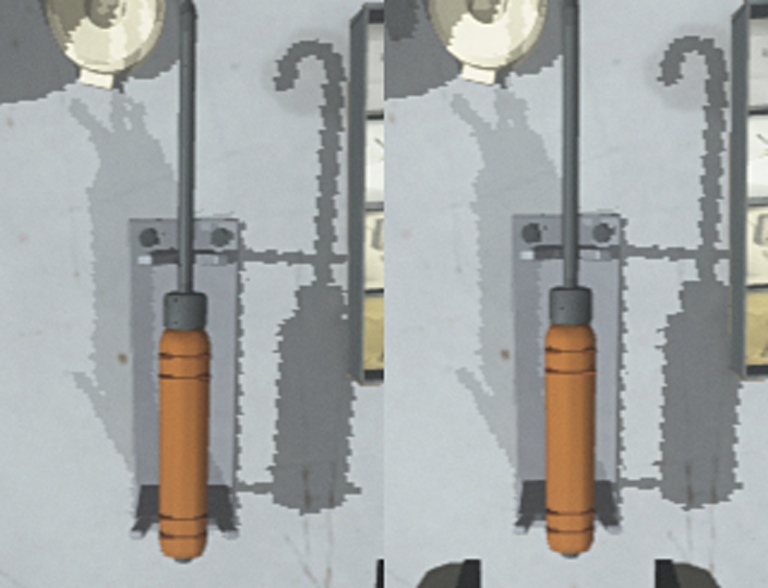

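View pics/s5.png

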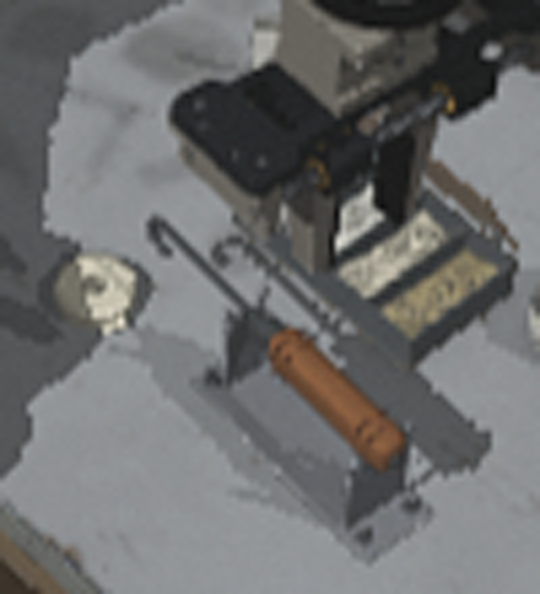

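Run:
```python
from h import *
from workcell import bot
c=bot.read_camera("top"); cv2.imwrite("pics/top6.png",cv2.resize(c["pixels"][120:240,90:300],None,fx=3.6,fy=3.6,interpolation=cv2.INTER_CUBIC))
print(proj(c,[.5235,.238-.115,.038]),bot.current_clock()); bot.hold(.3); bot.job_done()
```

```text
[217.6590433  189.55189026] 42.3833
the job is handed in; nothing more can be done
```

View pics/top6.png

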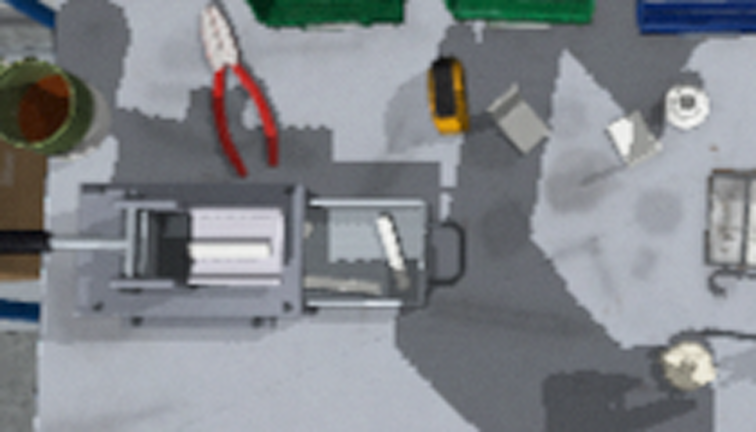

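The tray is drawn out and unhooked, the pull hook is back in its grey rest, and the job is handed in at about 43 s of the 72 s.

- **Pull:** The catch let go at about 8 N and the tray slid at about 1.5–3.5 N. It met the sprung stop after about 115 mm and I held a steady 15.6 N there for 0.8 s. The highest force I read was about 15.7 N, sampled between steps rather than continuously.
- **Unhooking:** It came off with no measurable load on the tray. The last top view shows the tray out, with the loop's bar at about pixel (218,190), as predicted from the measured travel.
- **Hook in rest:** It lies in both notches as before. The wrist view matches the first one to about 2 px, and the rest itself shifts by the same amount, so that is camera pose.
- **Bystanders:** In the camera views they lie where they were.
- **Failed or disagreeing checks:** The arm hid the hook in both fixed views just before hooking, so I lowered it into the loop by feel. The two-view height of the loop bar came out at 28 mm, against 38 mm given. I used the given height, and the catch was clean.

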